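Bolt down the lid of the oil filter crisscross

ROBOT

A 6-joint arm with a two-finger parallel gripper is mounted at the origin on the work surface. World frame = base frame: x ahead of the robot, y to its left, z up, the work surface at z = 0. Lengths are in m, angles in rad, forces in N, time in s.
With the tool pointing down it reaches from about 0.35 to 0.875 m from the base axis. Payload 4.2 kg.
Tool frame: the origin (TCP) lies midway between the tips of the shut fingers; the grasp point (between the pads) lies 19 mm behind it; z points along the fingers, y is the line along which they close (so a half turn about z gives the same grasp; the last joint's range is limited). The gripper opens to 87 mm and grips with 3 to 60 N. Pads are 19 mm wide; open, the fingers measure 117 mm over their backs; the gripper's body (75 mm by 190 mm) begins 51 mm behind the grasp point.
Start: joints at [1.408, 0.385, 0.008, 0, -1.194, -0.259], TCP at [0.256, 0.57, 0.223] pointing down, gripper open.
Joint ranges: [-3.14, 3.14], [-1.21, 2.06], [-1.07, 1.41], [-3.16, 2.05], [-2.99, -0.16], [-3.1, 3.1]. Speed limits (rad/s): [2.79, 2.79, 3.14, 3.14, 3.14, 3.14].

INTERFACE

Orientations are given as a unit quaternion [x, y, z, w].
In Python, from plant import arm, imaging gives the robot as it stands. The module is installed in compiled form; this text tells all that it offers.
- The arm moves only by the tool carry_out, never from a script. Its argument "deltas" is a list of rows, each an object with "rotation": the turn, a rotation vector about the tool's x, y, z in rad, a list of three; "linear": the shift along the tool's x, y, z in mm, a list of three; "grip": the finger opening in mm, from 0 to 87. A call has 1 to 20 rows; each row shifts and turns the commanded pose from where the row before left it, along the tool's axes as they then stand; what a row does not reach is not made up. A row lasts 1/8 s, in which the tool goes at most 62.5 mm and 10.7 degrees, less where a joint would pass 70% of its speed; a pose out of reach is approached as far as the arm can. A call with a gripper value outside its range is refused whole. The fingers move at their own pace and stop on an object; the grip force is fixed at half the most. Time passes only in rows, so rows that do not move let the fingers close. It gives the time, the measured TCP pose, the force, the opening and the grip force at its end, in the units of the state.
- arm.read_state(): the state, without advancing time (a new reading comes with each control period).
- imaging.snapshot(name): name is "scene" or "top"; returns (picture, depth): 384x512x3 uint8, red, green, blue; 384x512 float32, m along the optical axis (not along the pixel's ray), 0 where there is no reading.
- imaging.camera_params(name): a dict with "fx", "fy", "cx", "cy" (pixels), "T" (4x4, takes a point from camera to world coordinates). Camera axes: x right, y up, looking along -z (the intrinsics and any distortion apply to the point x, -y, -z); pixel columns grow to the right and rows downward; lengths in m; the calibration is good to about 2 mm. A picture is of the moment at which its call begins. camera_params takes no time and is no camera call.
- arm.job_done(): hands the job in; it is judged then, once.
The state is a dict: "time": time; "joint_positions": joint angles; "qvel": joint speeds; "effort": joint torques, N m; "position": TCP position; "orientation": TCP orientation; "contact_force": force on the tool from outside, world axes, zero at the start; "wrist_torque": the same for the moment, N m; "width": opening from 0.0 (shut) to 1.0 (fully open); "grasp_force": force on a finger pad.
Only numpy, scipy, OpenCV 4.12 (cv2) and the standard library are available. Lean on these libraries where they do the work, as an engineer would, in place of code of your own. Each camera call takes 0.05 s, during which the arm holds its last target. There are 200 camera calls.

TASK

Close the oil filter's lid by tightening its four bar knobs clockwise in crisscross order: begin with the knob above the outlet spout, then the one diagonally opposite, then the other two, giving each only about an eighth of a turn (45 degrees). Then go round once more in the same crisscross order and turn each knob until you feel it bite on its rubber washer and about ten degrees farther, but not twenty, or the washer is crushed. Keep off the sight glass in the middle, do not shift the jars and other things standing about, and let go at the end.

Things in the scene. Friction and masses are not known exactly. Their poses are not given: they have to be found in the camera images.
- housing: round stainless oil-filter housing, 236 mm across and 120 mm high, fixed to the bench; origin under its centre, z up. Its flat lid (top 120 mm above the origin) carries four bar knobs on a circle of radius 80 mm. A 28 mm thick outlet spout (44 mm at its end) sticks out level from its side along +x, 50 mm up, reaching 172 mm from the centre: it lies directly below and outside knob a.
- sight: round sight glass in the middle of the lid, 72 mm across, 9 mm high; origin at the centre of its underside on the lid; not to be touched
- knob_a: bar knob a, above the spout (housing +x): grey bar 58 mm long (own x), 14 mm thick (own y), from 14 to 40 mm above the lid, on a hub. Origin on its turning axis at the lid's top, z up. Clockwise from above tightens; it keeps its height. Turns easily (0.06 N m) for a hidden 69 to 92 degrees from the start, different for each knob, then bears on its washer. Stays where left.
- tip_a (a point): point on the top of the bar of knob a, 26 mm from its axis along the bar (knob +x), 40 mm above the lid; turns with the knob
- telltale_a (a point): top of the 8 mm thick brass telltale pin beside knob a (37 mm from its axis, on the anticlockwise side round the lid, 7 mm high). Past the bite the rubber washer pushes it up 0.87 mm per 10 degrees. At the bite the turning moment climbs from 0.06 to 0.30 N m within 3 degrees (elastic, springs back 3 degrees on letting go), then slowly: 0.37 at 10 degrees past, 0.44 at 20; the pin stays up.
- knob_b: bar knob b, a quarter turn anticlockwise from knob a seen from above (housing +y): grey bar 58 mm long (own x), 14 mm thick (own y), from 14 to 40 mm above the lid, on a hub. Origin on its turning axis at the lid's top, z up. Clockwise from above tightens; it keeps its height. Turns easily (0.06 N m) for a hidden 69 to 92 degrees from the start, different for each knob, then bears on its washer. Stays where left.
- tip_b (a point): point on the top of the bar of knob b, 26 mm from its axis along the bar (knob +x), 40 mm above the lid; turns with the knob
- telltale_b (a point): top of the 8 mm thick brass telltale pin beside knob b (37 mm from its axis, on the anticlockwise side round the lid, 7 mm high). Past the bite the rubber washer pushes it up 0.87 mm per 10 degrees. At the bite the turning moment climbs from 0.06 to 0.30 N m within 3 degrees (elastic, springs back 3 degrees on letting go), then slowly: 0.37 at 10 degrees past, 0.44 at 20; the pin stays up.
- knob_c: bar knob c, diagonally opposite knob a (housing -x): grey bar 58 mm long (own x), 14 mm thick (own y), from 14 to 40 mm above the lid, on a hub. Origin on its turning axis at the lid's top, z up. Clockwise from above tightens; it keeps its height. Turns easily (0.06 N m) for a hidden 69 to 92 degrees from the start, different for each knob, then bears on its washer. Stays where left.
- tip_c (a point): point on the top of the bar of knob c, 26 mm from its axis along the bar (knob +x), 40 mm above the lid; turns with the knob
- telltale_c (a point): top of the 8 mm thick brass telltale pin beside knob c (37 mm from its axis, on the anticlockwise side round the lid, 7 mm high). Past the bite the rubber washer pushes it up 0.87 mm per 10 degrees. At the bite the turning moment climbs from 0.06 to 0.30 N m within 3 degrees (elastic, springs back 3 degrees on letting go), then slowly: 0.37 at 10 degrees past, 0.44 at 20; the pin stays up.
- knob_d: bar knob d, diagonally opposite knob b (housing -y): grey bar 58 mm long (own x), 14 mm thick (own y), from 14 to 40 mm above the lid, on a hub. Origin on its turning axis at the lid's top, z up. Clockwise from above tightens; it keeps its height. Turns easily (0.06 N m) for a hidden 69 to 92 degrees from the start, different for each knob, then bears on its washer. Stays where left.
- tip_d (a point): point on the top of the bar of knob d, 26 mm from its axis along the bar (knob +x), 40 mm above the lid; turns with the knob
- telltale_d (a point): top of the 8 mm thick brass telltale pin beside knob d (37 mm from its axis, on the anticlockwise side round the lid, 7 mm high). Past the bite the rubber washer pushes it up 0.87 mm per 10 degrees. At the bite the turning moment climbs from 0.06 to 0.30 N m within 3 degrees (elastic, springs back 3 degrees on letting go), then slowly: 0.37 at 10 degrees past, 0.44 at 20; the pin stays up.
- jar_a: capped glass jar, 60 mm across, 75 mm high, beside the housing; origin under its centre; a bystander
- jar_b: capped glass jar, 52 mm across, 65 mm high, beside the housing; origin under its centre; a bystander
- caps: round stack of brass-coloured jar caps, 58 mm across, 34 mm high, beside the housing; origin under its centre; a bystander
- oil_bottle: green glass bottle, 60 mm across, 200 mm high; origin under its centre; a bystander
- jar_c: capped glass jar, 56 mm across, 80 mm high, beside the housing; origin under its centre; a bystander
- tin: dark green oil tin, 90 x 70 x 160 mm; origin under its centre; a bystander

How it is judged:
On the way, in this order (a step that is already met when the one before it is completed fails the run):
1. First pass: knob a, above the spout, turned about an eighth of a turn (distance of tip_a from where it was at the start of the episode above 0.0134 m), for 0.1 s.
2. First pass: then knob c opposite (distance of tip_c from where it was at the start of the episode above 0.0134 m), for 0.1 s.
3. First pass: then one of the other two (distance of any of tip_b, tip_d from where it was at the start of the episode above 0.0134 m), for 0.1 s.
4. First pass: then the last (distance of each of tip_b, tip_d from where it was at the start of the episode above 0.0134 m), for 0.1 s.
5. Second pass: knob a tight, turned past its bite (distance of telltale_a from where it was at the start of the episode above 0.0004 m), for 0.1 s.
6. Second pass: then knob c tight (distance of telltale_c from where it was at the start of the episode above 0.0004 m), for 0.1 s.
7. Second pass: then one of the other two tight (distance of any of telltale_b, telltale_d from where it was at the start of the episode above 0.0004 m), for 0.1 s.
8. Second pass: then the last tight (distance of each of telltale_b, telltale_d from where it was at the start of the episode above 0.0004 m), for 0.1 s.
At the end, for the whole second after the job is handed in: All four knobs are tight and released: each was turned 4.6 to 24 degrees past the bite (its telltale stands 0.4 to 2.1 mm above where it began) and each knob's bar tip over 26 mm from where it began (turned at least 60 degrees); the bystanders stand still within 15 mm of where they were (all of step 8 and distance of each of telltale_a, telltale_c from where it was at the start of the episode above 0.0004 m and distance of each of tip_a, tip_b, tip_c, tip_d from where it was at the start of the episode above 0.0261 m and contact force between the fingers and knob_a below 0.5 N and contact force between the fingers and knob_b below 0.5 N and contact force between the fingers and knob_c below 0.5 N and contact force between the fingers and knob_d below 0.5 N and linear speed of each of jar_a, jar_b, caps, oil_bottle, jar_c, tin below 0.02 m/s); the robot touches nothing.
It fails at once if a knob is forced more than 24 degrees past the bite (telltale moved over 2.1 mm): washer crushed (distance of any of telltale_a, telltale_b, telltale_c, telltale_d from where it was at the start of the episode above 0.0021 m).
It fails at once if a knob bites on its washer (4.6 degrees past, telltale moved over 0.4 mm) before every knob has had its first partial turn (30 degrees at least): lid cocked (distance of any of telltale_a, telltale_b, telltale_c, telltale_d from where it was at the start of the episode above 0.0004 m and (not (distance of tip_a from where it was at the start of the episode above 0.0134 m) or not (distance of tip_b from where it was at the start of the episode above 0.0134 m) or not (distance of tip_c from where it was at the start of the episode above 0.0134 m) or not (distance of tip_d from where it was at the start of the episode above 0.0134 m))).
It fails at once if a bystander is moved by more than 15 mm (distance of any of jar_a, jar_b, caps, oil_bottle, jar_c, tin from where it was at the start of the episode above 0.015 m).
It fails at once if the robot presses on the sight glass with over 5 N (contact force between any of the fingers, the arm and sight above 5 N).
It also fails if it takes over 72 s, if anything falls off the work surface, if the arm or the gripper's body presses on something with over 40 N, if the wrist force passes 120 N, or if a joint passes its speed limit or range.

## Working session

There is one attempt and no reset: what is moved stays moved. The work goes in short steps, Python scripts to look and compute and a tool call to move; the robot and the scene stay as the last step left them, time stands still between calls to the robot, and variables do not carry over. Pictures are saved under pics/ and viewed, at most 10 in all, crops included, and the job is handed in when it is done.

Besides the shell and the picture viewer there is one more tool, called after "Request:" in YAML: its name, and indented under it one key for each argument. carry_out: Moves the arm, as the interface text tells. Its arguments: {"type":"object","properties":{"deltas":{"type":"array","items":{"type":"object","properties":{"rotation":{"type":"array","items":{"type":"number"}},"linear":{"type":"array","items":{"type":"number"}},"grip":{"type":"number"}}}}},"required":["deltas"]}

```bash
mkdir -p pics
python3 - <<'E'
from plant import arm, imaging
import cv2, numpy as np
print(arm.read_state())
for n in("scene","top"):
    p,d=imaging.snapshot(n); cv2.imwrite(f"pics/{n}0.png",p[:,:,::-1]); np.savez(f"{n}0.npz",p=p,d=d)
    print(n,imaging.camera_params(n))
a=[cv2.imread(f"pics/{n}0.png") for n in("scene","top")]
E
```

```text
{'time': 0.0, 'joint_positions': array([ 1.40760538e+00,  3.85553529e-01,  6.62584831e-03, -5.40980818e-04,
       -1.19400094e+00, -2.58576933e-01]), 'qvel': array([-0.00091776,  0.00013565, -0.00196384, -0.00052255, -0.00073716,
        0.00036564]), 'effort': array([-4.51532196e-04, -3.90666604e+01,  1.87404835e+01,  4.22000304e+00,
        1.09661478e-02, -1.95373077e-04]), 'position': array([0.25559602, 0.56967873, 0.22145522]), 'orientation': array([ 9.77824786e-01, -2.09421793e-01, -2.00294521e-04,  1.07692031e-03]), 'contact_force': array([ 0.02988719,  0.27560277, -0.01181678]), 'wrist_torque': array([-0.00514827, -0.0345392 ,  0.00774882]), 'grasp_force': 0.0, 'width': 1.0007376923967586}
scene {'fx': 379.17763150497126, 'fy': 379.17763150497126, 'cx': 254.21150260441112, 'cy': 200.66647753109692, 'T': array([[-0.43310375, -0.74388803,  0.50897126,  1.19143829],
       [ 0.90130997, -0.35251914,  0.25173517,  0.28086246],
       [-0.00784067,  0.56776832,  0.82315106,  1.11884915],
       [ 0.        ,  0.        ,  0.        ,  1.        ]])}
top {'fx': 395.44358264411363, 'fy': 395.44358264411363, 'cx': 257.6904065493, 'cy': 189.65915472661257, 'T': array([[ 0.08218361,  0.97268548, -0.21709172,  0.31788552],
       [-0.99660284,  0.08137845, -0.01266187, -0.02453193],
       [ 0.00535057,  0.21739483,  0.97606909,  1.24052757],
       [ 0.        ,  0.        ,  0.        ,  1.        ]])}
```

View pics/top0.png

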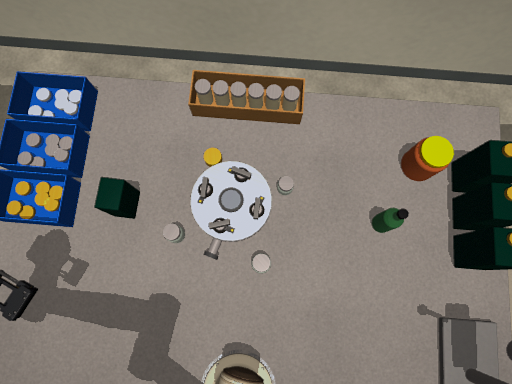

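View pics/scene0.png

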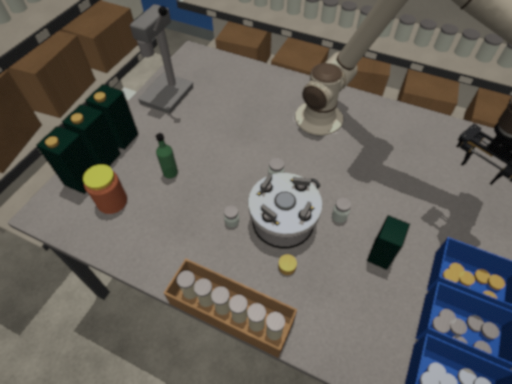

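The top view shows the housing at about (231,201). The spout points down to about (213,250), so knob a is at about (220,225), c at (240,173), b at (257,207) and d at (205,188). The jars are near (286,185), (173,232) and (261,262), and the caps are at (212,156). The scene view shows the same housing at (285,205).

```bash
cat > h.py <<'E'
import numpy as np, cv2
from plant import arm, imaging
def ray(n,uv):
    c=imaging.camera_params(n); T=np.array(c["T"]); uv=np.atleast_2d(uv).astype(float)
    d=np.c_[(uv[:,0]-c["cx"])/c["fx"],-(uv[:,1]-c["cy"])/c["fy"],-np.ones(len(uv))]
    return T[:3,3],d@T[:3,:3].T
def onplane(n,uv,z):
    o,d=ray(n,uv); return o+d*((z-o[2])/d[:,2])[:,None]
def cloud(n,dep):
    v,u=np.mgrid[0:384,0:512]; o,d=ray(n,np.c_[u.ravel(),v.ravel()])
    P=o+d*dep.ravel()[:,None]; P[dep.ravel()<=0]=np.nan
    return P.reshape(384,512,3)
E
python3 - <<'E'
from h import *
for n,(x,y) in dict(top=(175,145),scene=(225,155)).items():
    z=np.load(f"{n}0.npz"); p,d=z["p"],z["d"]; P=cloud(n,d)
    h=P[y:y+115,x:x+130]; g=p[y:y+115,x:x+130]
    # lid: bright pixels, height
    hsv=cv2.cvtColor(p,cv2.COLOR_RGB2HSV)
    m=((hsv[...,2]>165)&(hsv[...,1]<60)).astype(np.uint8)
    k,l,s,c=cv2.connectedComponentsWithStats(m); 
    roi=np.zeros_like(m);roi[y:y+115,x:x+130]=1
    i=max(set(np.unique(l[roi>0]))-{0},key=lambda i:s[i,4])
    L=P[l==i]; print(n,"lid",s[i],"z med",np.nanmedian(L[:,2]),"xyz min/max",np.nanmin(L,0),np.nanmax(L,0))
    ct=max(cv2.findContours((l==i).astype(np.uint8),0,1)[0],key=len)
    (cx,cy),ax,an=cv2.fitEllipse(cv2.convexHull(ct)); print("ellipse",cx,cy,ax,an)
    q=onplane(n,cv2.convexHull(ct)[:,0],0.12)[:,:2].astype(np.float32); print("circle",cv2.minEnclosingCircle(q))
    # height map picture
    hm=np.nan_to_num(np.clip((P[...,2]-0.10)/0.08,0,1)*255).astype(np.uint8)
    big=np.vstack([cv2.resize(a[y:y+115,x:x+130],None,fx=5,fy=5,interpolation=cv2.INTER_CUBIC) for a in(p[:,:,::-1],)])
    cv2.imwrite(f"pics/{n}crop.png",big)
    b=(P[...,2]>.145)&(P[...,2]<.18)&(roi>0)
    k,l,s,c=cv2.connectedComponentsWithStats(b.astype(np.uint8))
    for i in range(1,k):
        if s[i,4]>8:
            Q=P[l==i]; m2=np.nanmean(Q,0); w,v=np.linalg.eigh(np.cov(Q[:,:2].T)); print(s[i,4],c[i].round(1),m2.round(4),"zmax",np.nanmedian(Q[:,2]).round(4),"ang",np.degrees(np.arctan2(v[1,1],v[0,1])).round(1),"sd",np.sqrt(w).round(4))
E
```

```text
top lid [ 190  161   82   80 3517] z med 0.1203904764841004 xyz min/max [ 0.41518175 -0.05510889 -0.0019901 ] [0.68102513 0.19685551 0.12854422]
ellipse 230.60569763183594 200.45864868164062 (79.0552749633789, 81.39923095703125) 71.60005950927734
circle ((0.5312615036964417, 0.06540600210428238), 0.11796271055936813)
118 [240.5 171.6] [0.6067 0.0424 0.1589] zmax 0.1596 ang 72.5 sd [0.0044 0.0169]
119 [203.7 187. ] [0.5533 0.1411 0.1589] zmax 0.1598 ang 176.7 sd [0.0043 0.017 ]
110 [256.2 207.9] [ 0.5064 -0.0108  0.1596] zmax 0.1602 ang 176.7 sd [0.0041 0.0173]
124 [218.7 223.6] [0.4543 0.0883 0.1594] zmax 0.1603 ang 106.8 sd [0.0044 0.017 ]
scene lid [ 249  173   73   60 1954] z med 0.1205923033378497 xyz min/max [ 0.41880741 -0.05175939  0.1145514 ] [0.64942362 0.17895172 0.16192796]
ellipse 284.7820129394531 202.69981384277344 (59.313987731933594, 72.49502563476562) 95.96269226074219
circle ((0.5334087610244751, 0.06377856433391571), 0.11588625609874725)
90 [266.5 181.4] [ 0.5129 -0.0101  0.1577] zmax 0.1596 ang 175.6 sd [0.0043 0.018 ]
114 [301.7 180.1] [0.4597 0.0892 0.1567] zmax 0.1587 ang 107.0 sd [0.0045 0.0164]
98 [305.6 209.6] [0.5602 0.1418 0.1579] zmax 0.1593 ang 177.2 sd [0.0045 0.0186]
116 [268.5 210.8] [0.6121 0.0421 0.1575] zmax 0.1591 ang 72.8 sd [0.0044 0.0175]
```

View pics/topcrop.png

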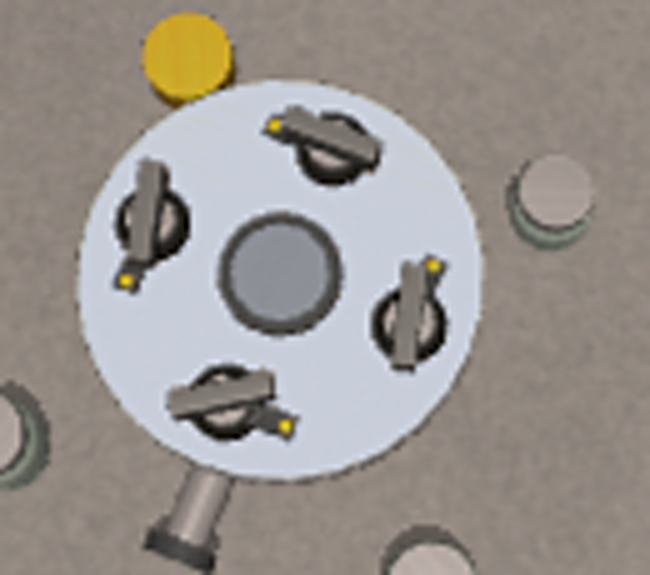

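View pics/scenecrop.png

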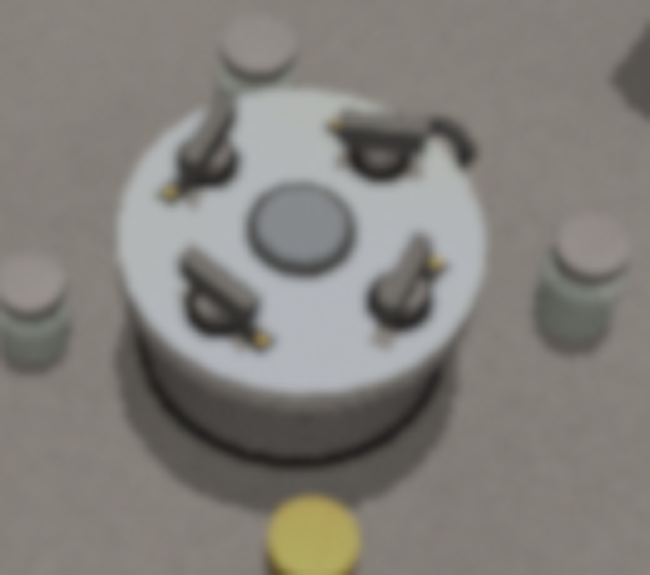

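The top crop shows knob a above the spout at about (228,400), c at (335,145), b at (410,320) and d at (150,220). The scene crop confirms this layout. Averaging the two views cancels the side-face bias, which gives bar tops at about z = 0.160 and these knob positions:

| Knob | Position (x, y) | Bar angle |
|---|---|---|
| a | (.457, .0888) | 107° |
| c | (.6094, .0422) | 72.6° |
| d | (.5568, .1415) | 177° |
| b | (.5097, -.0105) | 176.3° |

```bash
cat >> h.py <<'E'
from scipy.spatial.transform import Rotation as R
K=dict(a=(.457,.0888),c=(.6094,.0422),d=(.5568,.1415),b=(.5097,-.0105))
def to(x,y,z,yaw):
    "tool-axes shift (mm) first, then turn (deg), from the measured pose"
    s=arm.read_state(); r=R.from_quat(s["orientation"])
    l=r.inv().apply(np.array([x,y,z])-s["position"])*1e3
    t=R.from_euler("z",yaw,degrees=True)*R.from_euler("x",180,degrees=True)
    print("t",s["time"],"lin",l.round(1),"rot rad",(r.inv()*t).as_rotvec().round(4),"yaw now",yawnow(s).round(2),"q6",s["joint_positions"][5].round(3),"w",s["width"])
def yawnow(s):
    v=R.from_quat(s["orientation"]).apply([1,0,0]); return np.degrees(np.arctan2(v[1],v[0]))
E
python3 -c "
from h import *
to(*K['a'],.20,-73)"
```

```text
t 0.1 lin [380.7 356.3  22.3] rot rad [ 0.0018 -0.0009  0.8522] yaw now -24.17 q6 -0.259 w 0.9982500405147335
```

Request:
carry_out:
  deltas:
    - {"linear": [42.3, 39.6, 2], "rotation": [0, 0, 0], "grip": 36}
    - {"linear": [42.3, 39.6, 2], "rotation": [0, 0, 0], "grip": 36}
    - {"linear": [42.3, 39.6, 2], "rotation": [0, 0, 0], "grip": 36}
    - {"linear": [42.3, 39.6, 2], "rotation": [0, 0, 0], "grip": 36}
    - {"linear": [42.3, 39.6, 2], "rotation": [0, 0, 0], "grip": 36}
    - {"linear": [42.3, 39.6, 2], "rotation": [0, 0, 0], "grip": 36}
    - {"linear": [42.3, 39.6, 2], "rotation": [0, 0, 0], "grip": 36}
    - {"linear": [42.3, 39.6, 2], "rotation": [0, 0, 0], "grip": 36}
    - {"linear": [42.3, 39.6, 2], "rotation": [0, 0, 0], "grip": 36}
    - {"linear": [0, 0, 0], "rotation": [0.0018, -0.001, 0.1704], "grip": 36}
    - {"linear": [0, 0, 0], "rotation": [0, 0, 0.1704], "grip": 36}
    - {"linear": [0, 0, 0], "rotation": [0, 0, 0.1704], "grip": 36}
    - {"linear": [0, 0, 0], "rotation": [0, 0, 0.1704], "grip": 36}
    - {"linear": [0, 0, 0], "rotation": [0, 0, 0.1704], "grip": 36}
    - {"linear": [0, 0, 0], "rotation": [0, 0, 0], "grip": 36}

```text
time: 1.98
position: [0.457, 0.0891, 0.2042]
orientation: [0.804, -0.594, -0.001, -0.001]
contact_force: [-1.0, 0.0, -0.7]
width: 0.415
grasp_force: 0.0
```

```bash
python3 -c "
from h import *
to(*K['a'],.137,-73); s=arm.read_state(); print(s['position'],s['contact_force'],s['wrist_torque'],s['effort'][5])
p,d=imaging.snapshot('scene'); cv2.imwrite('pics/s1.png',cv2.resize(p[140:260,220:380,::-1],None,fx=5,fy=5,interpolation=2))
"
```

```text
t 1.975 lin [ 0.4  0.  67.2] rot rad [0.0002 0.002  0.0021] yaw now -72.88 q6 -0.241 w 0.4146825103517497
[0.45697701 0.08905008 0.20424556] [-0.97892061  0.01297055 -0.67961153] [ 0.0082736  -0.03104944  0.0235483 ] -0.29098578728735447
```

View pics/s1.png

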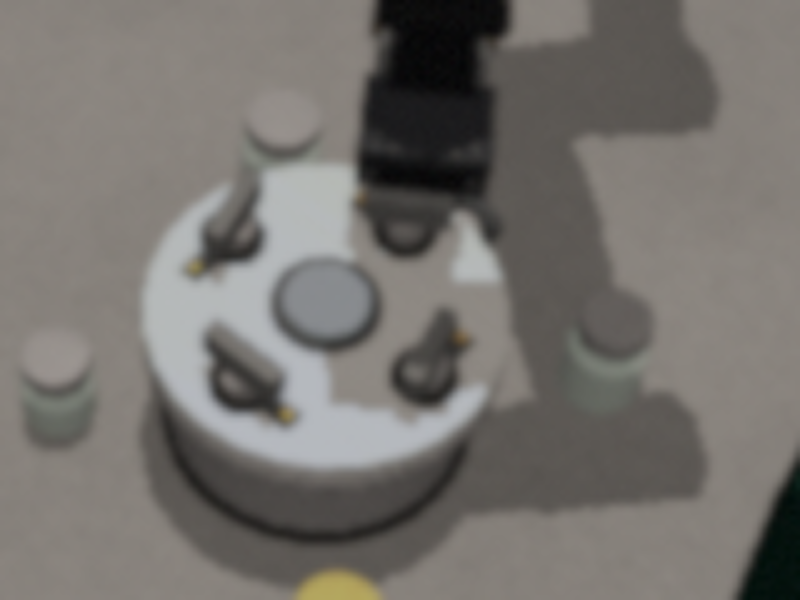

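The gripper is squarely over knob a at about (405,205). I'll descend and grip.

Request:
carry_out:
  deltas:
    - {"linear": [0, 0, 30], "rotation": [0, 0, 0], "grip": 36}
    - {"linear": [0, 0, 27], "rotation": [0, 0, 0], "grip": 36}
    - {"linear": [0, 0, 10], "rotation": [0, 0, 0], "grip": 36}
    - {"linear": [0, 0, 0], "rotation": [0, 0, 0], "grip": 0}
    - {"linear": [0, 0, 0], "rotation": [0, 0, 0], "grip": 0}
    - {"linear": [0, 0, 0], "rotation": [0, 0, 0], "grip": 0}
    - {"linear": [0, 0, 0], "rotation": [0, 0, 0], "grip": 0}

```text
time: 2.9
position: [0.456, 0.0889, 0.1382]
orientation: [0.804, -0.595, -0.001, 0.0]
contact_force: [-4.6, 0.4, 4.8]
width: 0.16
grasp_force: 30.0
```

```bash
cat >> h.py <<'E'
def st():
    s=arm.read_state(); print("t",s["time"],"p",s["position"].round(4),"yaw",yawnow(s).round(2),"F",s["contact_force"].round(1),"M",s["wrist_torque"].round(3),"tool M",R.from_quat(s["orientation"]).inv().apply(s["wrist_torque"]).round(3),"q",s["joint_positions"].round(3),"w",round(s["width"],3),"g",s["grasp_force"])
E
python3 -c "
from h import *
st()"
```

```text
t 2.9 p [0.456  0.0889 0.1382] yaw -72.98 F [-4.6  0.4  4.8] M [-0.014  1.544  0.003] tool M [-1.481e+00 -4.380e-01 -1.000e-03] q [ 0.542  0.2   -0.492 -0.003 -0.88  -0.243] w 0.16 g 30.000870774965733
```

Request:
carry_out:
  deltas:
    - {"linear": [0, 0, 0], "rotation": [0, 0, 0.16], "grip": 0}
    - {"linear": [0, 0, 0], "rotation": [0, 0, 0.16], "grip": 0}
    - {"linear": [0, 0, 0], "rotation": [0, 0, 0.16], "grip": 0}
    - {"linear": [0, 0, 0], "rotation": [0, 0, 0.16], "grip": 0}
    - {"linear": [0, 0, 0], "rotation": [0, 0, 0.16], "grip": 0}
    - {"linear": [0, 0, 0], "rotation": [0, 0, 0], "grip": 0}

```text
time: 3.65
position: [0.4566, 0.0888, 0.1382]
orientation: [-0.51, 0.86, 0.001, -0.0]
contact_force: [-4.8, -0.9, 5.4]
width: 0.158
grasp_force: 30.0
```

```bash
python3 -c "
from h import *
st(); to(*K['c'],.2,-107.4)"
```

```text
t 3.65 p [0.4566 0.0888 0.1382] yaw -118.71 F [-4.8 -0.9  5.4] M [-0.329  1.317 -0.03 ] tool M [-0.997  0.921  0.032] q [ 0.542  0.201 -0.492 -0.002 -0.879 -1.041] w 0.158 g 30.001783930929378
t 3.65 lin [ -32.5 -156.3  -62. ] rot rad [ 0.0015  0.0007 -0.1974] yaw now -118.71 q6 -1.041 w 0.15841116357323753
```

Request:
carry_out:
  deltas:
    - {"linear": [0, 0, 0], "rotation": [0, 0, 0], "grip": 36}
    - {"linear": [0, 0, 0], "rotation": [0, 0, 0], "grip": 36}
    - {"linear": [0, 0, -40], "rotation": [0, 0, 0], "grip": 36}
    - {"linear": [-10.8, -52.1, -22], "rotation": [0, 0, 0], "grip": 36}
    - {"linear": [-10.8, -52.1, 0], "rotation": [0, 0, 0], "grip": 36}
    - {"linear": [-10.8, -52.1, 0], "rotation": [0, 0, 0], "grip": 36}
    - {"linear": [0, 0, 0], "rotation": [0, 0, -0.099], "grip": 36}
    - {"linear": [0, 0, 0], "rotation": [0, 0, -0.098], "grip": 36}
    - {"linear": [0, 0, 0], "rotation": [0, 0, 0], "grip": 36}

```text
time: 4.78
position: [0.6102, 0.0422, 0.199]
orientation: [-0.591, 0.807, 0.001, 0.001]
contact_force: [-0.4, -0.0, 0.3]
width: 0.412
grasp_force: 0.0
```

```bash
python3 -c "
from h import *
st(); to(*K['c'],.137,-107.4)"
```

```text
t 4.775 p [0.6102 0.0422 0.199 ] yaw -107.57 F [-0.4 -0.   0.3] M [ 0.117 -0.026 -0.02 ] tool M [-0.01  -0.119  0.02 ] q [ 0.332  0.379 -0.061 -0.002 -1.13  -0.638] w 0.412 g 0.0
t 4.775 lin [ 0.4  0.7 62. ] rot rad [ 0.0005  0.002  -0.0029] yaw now -107.57 q6 -0.638 w 0.41163968413804536
```

Request:
carry_out:
  deltas:
    - {"linear": [0.4, 0.7, 30], "rotation": [0, 0, 0], "grip": 36}
    - {"linear": [0, 0, 24], "rotation": [0, 0, 0], "grip": 36}
    - {"linear": [0, 0, 7], "rotation": [0, 0, 0], "grip": 36}
    - {"linear": [0, 0, 0], "rotation": [0, 0, 0], "grip": 0}
    - {"linear": [0, 0, 0], "rotation": [0, 0, 0], "grip": 0}
    - {"linear": [0, 0, 0], "rotation": [0, 0, 0], "grip": 0}
    - {"linear": [0, 0, 0], "rotation": [0, 0, 0], "grip": 0}
    - {"linear": [0, 0, 0], "rotation": [0, 0, 0.16], "grip": 0}
    - {"linear": [0, 0, 0], "rotation": [0, 0, 0.16], "grip": 0}
    - {"linear": [0, 0, 0], "rotation": [0, 0, 0.16], "grip": 0}
    - {"linear": [0, 0, 0], "rotation": [0, 0, 0.16], "grip": 0}
    - {"linear": [0, 0, 0], "rotation": [0, 0, 0.16], "grip": 0}
    - {"linear": [0, 0, 0], "rotation": [0, 0, 0], "grip": 0}

```text
time: 6.4
position: [0.6102, 0.0418, 0.1395]
orientation: [-0.231, 0.973, 0.0, 0.002]
contact_force: [2.0, -1.6, 2.5]
width: 0.156
grasp_force: 30.0
```

```bash
python3 -c "
from h import *
st(); to(*K['d'],.2,-3)"
```

```text
t 6.4 p [0.6102 0.0418 0.1395] yaw -153.25 F [ 2.  -1.6  2.5] M [-0.694 -0.727  0.032] tool M [ 0.947 -0.337 -0.035] q [ 3.320e-01  4.290e-01 -1.430e-01 -1.000e-03 -9.950e-01 -1.436e+00] w 0.156 g 29.998028576374054
t 6.4 lin [  2.6 113.1 -60.5] rot rad [-4.5000e-03  1.2000e-03 -2.6224e+00] yaw now -153.25 q6 -1.436 w 0.1563334098931922
```

Request:
carry_out:
  deltas:
    - {"linear": [0, 0, 0], "rotation": [0, 0, 0], "grip": 36}
    - {"linear": [0, 0, 0], "rotation": [0, 0, 0], "grip": 36}
    - {"linear": [0, 0, -40], "rotation": [0, 0, 0], "grip": 36}
    - {"linear": [1.3, 56.5, -20], "rotation": [0, 0, 0], "grip": 36}
    - {"linear": [1.3, 56.5, 0], "rotation": [0, 0, 0], "grip": 36}
    - {"linear": [0, 0, 0], "rotation": [0, 0, -0.175], "grip": 36}
    - {"linear": [0, 0, 0], "rotation": [0, 0, -0.175], "grip": 36}
    - {"linear": [0, 0, 0], "rotation": [0, 0, -0.175], "grip": 36}
    - {"linear": [0, 0, 0], "rotation": [0, 0, -0.175], "grip": 36}
    - {"linear": [0, 0, 0], "rotation": [0, 0, -0.175], "grip": 36}
    - {"linear": [0, 0, 0], "rotation": [0, 0, -0.175], "grip": 36}
    - {"linear": [0, 0, 0], "rotation": [0, 0, -0.175], "grip": 36}
    - {"linear": [0, 0, 0], "rotation": [0, 0, -0.175], "grip": 36}
    - {"linear": [0, 0, 0], "rotation": [0, 0, -0.175], "grip": 36}
    - {"linear": [0, 0, 0], "rotation": [0, 0, -0.175], "grip": 36}
    - {"linear": [0, 0, 0], "rotation": [0, 0, -0.175], "grip": 36}
    - {"linear": [0, 0, 0], "rotation": [0, 0, -0.175], "grip": 36}
    - {"linear": [0, 0, 0], "rotation": [0, 0, -0.175], "grip": 36}
    - {"linear": [0, 0, 0], "rotation": [0, 0, -0.175], "grip": 36}
    - {"linear": [0, 0, 0], "rotation": [0, 0, -0.172], "grip": 36}

```text
time: 8.9
position: [0.5555, 0.1421, 0.1981]
orientation: [1.0, -0.024, -0.001, -0.001]
contact_force: [-0.0, 0.1, 0.3]
width: 0.416
grasp_force: 0.0
```

```bash
python3 -c "
from h import *
st(); to(*K['d'],.137,-3)"
```

```text
t 8.9 p [0.5555 0.1421 0.1981] yaw -2.76 F [-0.   0.1  0.3] M [-0.047 -0.019 -0.01 ] tool M [-0.046  0.022  0.01 ] q [ 0.531  0.316 -0.157 -0.003 -1.097  0.992] w 0.416 g 0.0
t 8.9 lin [ 1.4  0.6 61.1] rot rad [-0.0019  0.0015  0.0043] yaw now -2.76 q6 0.992 w 0.41588906332142284
```

Request:
carry_out:
  deltas:
    - {"linear": [1.4, 0.6, 30], "rotation": [0, 0, 0.004], "grip": 36}
    - {"linear": [0, 0, 24], "rotation": [0, 0, 0], "grip": 36}
    - {"linear": [0, 0, 7], "rotation": [0, 0, 0], "grip": 36}
    - {"linear": [0, 0, 0], "rotation": [0, 0, 0], "grip": 0}
    - {"linear": [0, 0, 0], "rotation": [0, 0, 0], "grip": 0}
    - {"linear": [0, 0, 0], "rotation": [0, 0, 0], "grip": 0}
    - {"linear": [0, 0, 0], "rotation": [0, 0, 0], "grip": 0}
    - {"linear": [0, 0, 0], "rotation": [0, 0, 0.16], "grip": 0}
    - {"linear": [0, 0, 0], "rotation": [0, 0, 0.16], "grip": 0}
    - {"linear": [0, 0, 0], "rotation": [0, 0, 0.16], "grip": 0}
    - {"linear": [0, 0, 0], "rotation": [0, 0, 0.16], "grip": 0}
    - {"linear": [0, 0, 0], "rotation": [0, 0, 0.16], "grip": 0}
    - {"linear": [0, 0, 0], "rotation": [0, 0, 0], "grip": 0}

```text
time: 10.52
position: [0.5573, 0.1399, 0.1387]
orientation: [0.909, -0.417, -0.0, 0.0]
contact_force: [-1.1, -5.0, 5.1]
width: 0.161
grasp_force: 30.0
```

```bash
python3 -c "
from h import *
st(); to(*K['b'],.2,-3.7)"
```

```text
t 10.525 p [0.5573 0.1399 0.1387] yaw -49.24 F [-1.1 -5.   5.1] M [-1.658  0.156  0.012] tool M [-1.2    1.154 -0.012] q [ 0.528  0.374 -0.236 -0.    -0.962  0.184] w 0.161 g 29.982977405015845
t 10.525 lin [ 82.8 134.3 -61.3] rot rad [ 3.000e-04  2.000e-04 -7.948e-01] yaw now -49.24 q6 0.184 w 0.16128862970189534
```

Request:
carry_out:
  deltas:
    - {"linear": [0, 0, 0], "rotation": [0, 0, 0], "grip": 36}
    - {"linear": [0, 0, 0], "rotation": [0, 0, 0], "grip": 36}
    - {"linear": [0, 0, -40], "rotation": [0, 0, 0], "grip": 36}
    - {"linear": [27.6, 44.8, -21], "rotation": [0, 0, 0], "grip": 36}
    - {"linear": [27.6, 44.8, 0], "rotation": [0, 0, 0], "grip": 36}
    - {"linear": [27.6, 44.8, 0], "rotation": [0, 0, 0], "grip": 36}
    - {"linear": [0, 0, 0], "rotation": [0, 0, -0.159], "grip": 36}
    - {"linear": [0, 0, 0], "rotation": [0, 0, -0.159], "grip": 36}
    - {"linear": [0, 0, 0], "rotation": [0, 0, -0.159], "grip": 36}
    - {"linear": [0, 0, 0], "rotation": [0, 0, -0.159], "grip": 36}
    - {"linear": [0, 0, 0], "rotation": [0, 0, -0.159], "grip": 36}
    - {"linear": [0, 0, 0], "rotation": [0, 0, 0], "grip": 36}

```text
time: 12.02
position: [0.5099, -0.0088, 0.1982]
orientation: [0.999, -0.033, 0.0, -0.001]
contact_force: [-0.2, -1.5, 0.0]
width: 0.414
grasp_force: 0.0
```

```bash
python3 -c "
from h import *
st(); to(*K['b'],.137,-3.7)"
```

```text
t 12.025 p [ 0.5099 -0.0088  0.1982] yaw -3.74 F [-0.2 -1.5  0. ] M [ 0.013  0.003 -0.047] tool M [ 0.013 -0.003  0.047] q [ 0.3    0.21  -0.306 -0.003 -1.054  1.207] w 0.414 g 0.0
t 12.025 lin [-0.1  1.8 61.2] rot rad [-0.0025 -0.0001 -0.0007] yaw now -3.74 q6 1.207 w 0.41448370451284167
```

Request:
carry_out:
  deltas:
    - {"linear": [0, 1.8, 30], "rotation": [0, 0, 0], "grip": 36}
    - {"linear": [0, 0, 24], "rotation": [0, 0, 0], "grip": 36}
    - {"linear": [0, 0, 7], "rotation": [0, 0, 0], "grip": 36}
    - {"linear": [0, 0, 0], "rotation": [0, 0, 0], "grip": 0}
    - {"linear": [0, 0, 0], "rotation": [0, 0, 0], "grip": 0}
    - {"linear": [0, 0, 0], "rotation": [0, 0, 0], "grip": 0}
    - {"linear": [0, 0, 0], "rotation": [0, 0, 0], "grip": 0}
    - {"linear": [0, 0, 0], "rotation": [0, 0, 0.16], "grip": 0}
    - {"linear": [0, 0, 0], "rotation": [0, 0, 0.16], "grip": 0}
    - {"linear": [0, 0, 0], "rotation": [0, 0, 0.16], "grip": 0}
    - {"linear": [0, 0, 0], "rotation": [0, 0, 0.16], "grip": 0}
    - {"linear": [0, 0, 0], "rotation": [0, 0, 0.16], "grip": 0}
    - {"linear": [0, 0, 0], "rotation": [0, 0, 0], "grip": 0}

```text
time: 13.65
position: [0.5098, -0.0125, 0.1383]
orientation: [0.908, -0.419, 0.0, 0.0]
contact_force: [0.1, -6.9, 1.7]
width: 0.158
grasp_force: 30.0
```

```bash
python3 -c "
from h import *
st(); to(*K['a'],.2,-118.7)"
```

```text
t 13.65 p [ 0.5098 -0.0125  0.1383] yaw -49.54 F [ 0.1 -6.9  1.7] M [-2.238 -0.114  0.01 ] tool M [-1.365  1.776 -0.01 ] q [ 0.295  0.272 -0.392  0.001 -0.907  0.411] w 0.158 g 30.000297138030874
t 13.65 lin [-111.3  -25.6  -61.7] rot rad [-3.0000e-04 -5.0000e-04  1.2071e+00] yaw now -49.54 q6 0.411 w 0.15820443952505137
```

Request:
carry_out:
  deltas:
    - {"linear": [0, 0, 0], "rotation": [0, 0, 0], "grip": 36}
    - {"linear": [0, 0, 0], "rotation": [0, 0, 0], "grip": 36}
    - {"linear": [0, 0, -40], "rotation": [0, 0, 0], "grip": 36}
    - {"linear": [-55.6, -12.8, -21], "rotation": [0, 0, 0], "grip": 36}
    - {"linear": [-55.6, -12.8, 0], "rotation": [0, 0, 0], "grip": 36}
    - {"linear": [0, 0, 0], "rotation": [0, 0, 0.173], "grip": 36}
    - {"linear": [0, 0, 0], "rotation": [0, 0, 0.173], "grip": 36}
    - {"linear": [0, 0, 0], "rotation": [0, 0, 0.173], "grip": 36}
    - {"linear": [0, 0, 0], "rotation": [0, 0, 0.172], "grip": 36}
    - {"linear": [0, 0, 0], "rotation": [0, 0, 0.172], "grip": 36}
    - {"linear": [0, 0, 0], "rotation": [0, 0, 0.172], "grip": 36}
    - {"linear": [0, 0, 0], "rotation": [0, 0, 0.172], "grip": 36}
    - {"linear": [0, 0, 0], "rotation": [0, 0, 0], "grip": 36}

```text
time: 15.28
position: [0.4568, 0.0905, 0.1985]
orientation: [-0.511, 0.859, 0.001, 0.001]
contact_force: [-0.0, 0.1, -0.1]
width: 0.416
grasp_force: 0.0
```

```bash
python3 -c "
from h import *
st(); to(*K['a'],.137,-118.7)"
```

```text
t 15.275 p [0.4568 0.0905 0.1985] yaw -118.52 F [-0.   0.1 -0.1] M [ 0.031 -0.089 -0.008] tool M [ 0.063 -0.07   0.008] q [ 0.544  0.133 -0.403 -0.003 -1.034 -1.041] w 0.416 g 0.0
t 15.275 lin [ 1.6 -1.1 61.5] rot rad [0.0012 0.0022 0.0031] yaw now -118.52 q6 -1.041 w 0.4160651098599631
```

Request:
carry_out:
  deltas:
    - {"linear": [1.6, -1.1, 30], "rotation": [0, 0, 0.003], "grip": 36}
    - {"linear": [0, 0, 24], "rotation": [0, 0, 0], "grip": 36}
    - {"linear": [0, 0, 7], "rotation": [0, 0, 0], "grip": 36}
    - {"linear": [0, 0, 0], "rotation": [0, 0, 0], "grip": 0}
    - {"linear": [0, 0, 0], "rotation": [0, 0, 0], "grip": 0}
    - {"linear": [0, 0, 0], "rotation": [0, 0, 0], "grip": 0}
    - {"linear": [0, 0, 0], "rotation": [0, 0, 0], "grip": 0}
    - {"linear": [0, 0, 0], "rotation": [0, 0, 0.157], "grip": 0}
    - {"linear": [0, 0, 0], "rotation": [0, 0, 0.157], "grip": 0}
    - {"linear": [0, 0, 0], "rotation": [0, 0, 0], "grip": 0}
    - {"linear": [0, 0, 0], "rotation": [0, 0, 0], "grip": 0}

```text
time: 16.65
position: [0.4571, 0.0888, 0.1384]
orientation: [-0.369, 0.929, 0.001, 0.001]
contact_force: [-4.5, 2.9, 6.3]
width: 0.161
grasp_force: 30.0
```

```bash
python3 -c "
from h import *
st()"
```

```text
t 16.65 p [0.4571 0.0888 0.1384] yaw -136.64 F [-4.5  2.9  6.3] M [ 0.98   1.157 -0.014] tool M [-1.507  0.169  0.018] q [ 0.541  0.2   -0.491 -0.003 -0.877 -1.353] w 0.161 g 30.000547083327547
```

Request:
carry_out:
  deltas:
    - {"linear": [0, 0, 0], "rotation": [0, 0, 0.1], "grip": 0}
    - {"linear": [0, 0, 0], "rotation": [0, 0, 0], "grip": 0}

```text
time: 16.9
position: [0.4572, 0.0887, 0.1384]
orientation: [-0.322, 0.947, 0.001, 0.001]
contact_force: [-4.3, 2.5, 6.0]
width: 0.157
grasp_force: 30.0
```

```bash
python3 -c "
from h import *
st()"
```

```text
t 16.9 p [0.4572 0.0887 0.1384] yaw -142.39 F [-4.3  2.5  6. ] M [ 0.862  1.035 -0.012] tool M [-1.315  0.294  0.015] q [ 0.54   0.2   -0.491 -0.003 -0.877 -1.453] w 0.157 g 30.001013731816784
```

Request:
carry_out:
  deltas:
    - {"linear": [0, 0, 0], "rotation": [0, 0, 0.1], "grip": 0}
    - {"linear": [0, 0, 0], "rotation": [0, 0, 0], "grip": 0}

```text
time: 17.15
position: [0.4572, 0.0886, 0.1384]
orientation: [-0.275, 0.962, 0.001, 0.001]
contact_force: [-3.2, 2.2, 5.7]
width: 0.16
grasp_force: 30.0
```

```bash
python3 -c "
from h import *
st()"
```

```text
t 17.15 p [0.4572 0.0886 0.1384] yaw -148.12 F [-3.2  2.2  5.7] M [0.704 0.935 0.063] tool M [-1.092  0.422 -0.06 ] q [ 0.54   0.2   -0.491 -0.002 -0.877 -1.553] w 0.16 g 30.000872381497175
```

Request:
carry_out:
  deltas:
    - {"linear": [0, 0, 0], "rotation": [0, 0, 0.09], "grip": 0}
    - {"linear": [0, 0, 0], "rotation": [0, 0, 0], "grip": 0}

```text
time: 17.4
position: [0.4573, 0.0885, 0.1384]
orientation: [-0.231, 0.973, 0.001, 0.001]
contact_force: [-3.4, 1.8, 6.1]
width: 0.158
grasp_force: 30.0
```

```bash
python3 -c "
from h import *
st()"
```

```text
t 17.4 p [0.4573 0.0885 0.1384] yaw -153.26 F [-3.4  1.8  6.1] M [ 0.604  0.876 -0.   ] tool M [-0.934  0.51   0.003] q [ 0.54   0.2   -0.491 -0.002 -0.877 -1.643] w 0.158 g 30.001012610737234
```

```bash
cat >> h.py <<'E'
_st=st
def st():
    _st(); e=[arm.read_state()["effort"][5].round(3)]; print("e6",e)
E
python3 -c "
from h import *
st()"
```

```text
t 17.4 p [0.4573 0.0885 0.1384] yaw -153.26 F [-3.4  1.8  6.1] M [ 0.604  0.876 -0.   ] tool M [-0.934  0.51   0.003] q [ 0.54   0.2   -0.491 -0.002 -0.877 -1.643] w 0.158 g 30.001012610737234
e6 [np.float64(-0.125)]
```

Request:
carry_out:
  deltas:
    - {"linear": [0, 0, 0], "rotation": [0, 0, 0.087], "grip": 0}
    - {"linear": [0, 0, 0], "rotation": [0, 0, 0], "grip": 0}

```text
time: 17.65
position: [0.4573, 0.0885, 0.1384]
orientation: [-0.189, 0.982, 0.001, 0.001]
contact_force: [-3.2, 1.9, 5.3]
width: 0.158
grasp_force: 30.0
```

```bash
python3 -c "
from h import *
st()"
```

```text
t 17.65 p [0.4573 0.0885 0.1384] yaw -158.25 F [-3.2  1.9  5.3] M [0.511 0.762 0.047] tool M [-0.757  0.518 -0.045] q [ 0.54   0.2   -0.491 -0.002 -0.877 -1.73 ] w 0.158 g 30.000949271488935
e6 [np.float64(-0.123)]
```

Request:
carry_out:
  deltas:
    - {"linear": [0, 0, 0], "rotation": [0, 0, 0.087], "grip": 0}
    - {"linear": [0, 0, 0], "rotation": [0, 0, 0], "grip": 0}

```text
time: 17.9
position: [0.4573, 0.0884, 0.1384]
orientation: [-0.146, 0.989, 0.001, 0.001]
contact_force: [-2.1, 1.5, 5.7]
width: 0.154
grasp_force: 30.0
```

```bash
python3 -c "
from h import *
st()"
```

```text
t 17.9 p [0.4573 0.0884 0.1384] yaw -163.18 F [-2.1  1.5  5.7] M [0.371 0.764 0.247] tool M [-0.577  0.625 -0.245] q [ 0.54   0.2   -0.491 -0.002 -0.877 -1.816] w 0.154 g 30.0010398728773
e6 [np.float64(-0.354)]
```

Request:
carry_out:
  deltas:
    - {"linear": [0, 0, 0], "rotation": [0, 0, 0.065], "grip": 0}
    - {"linear": [0, 0, 0], "rotation": [0, 0, 0.065], "grip": 0}
    - {"linear": [0, 0, 0], "rotation": [0, 0, 0], "grip": 0}

```text
time: 18.27
position: [0.4573, 0.0882, 0.1384]
orientation: [-0.082, 0.997, 0.001, 0.0]
contact_force: [-2.4, 1.1, 6.1]
width: 0.159
grasp_force: 30.2
```

```bash
python3 -c "
from h import *
st(); to(.6102,.0418,.2,-153.3)"
```

```text
t 18.275 p [0.4573 0.0882 0.1384] yaw -170.59 F [-2.4  1.1  6.1] M [0.184 0.704 0.362] tool M [-0.297  0.665 -0.361] q [ 5.400e-01  2.000e-01 -4.920e-01 -1.000e-03 -8.770e-01 -1.946e+00] w 0.159 g 30.180074914824218
e6 [np.float64(-0.38)]
t 18.275 lin [-143.3  -70.7  -61.5] rot rad [ 0.0013  0.0013 -0.3019] yaw now -170.59 q6 -1.946 w 0.158565018370818
```

Request:
carry_out:
  deltas:
    - {"linear": [0, 0, 0], "rotation": [0, 0, 0], "grip": 36}
    - {"linear": [0, 0, 0], "rotation": [0, 0, 0], "grip": 36}
    - {"linear": [0, 0, -40], "rotation": [0, 0, 0], "grip": 36}
    - {"linear": [-47.8, -23.6, -21], "rotation": [0, 0, 0], "grip": 36}
    - {"linear": [-47.8, -23.6, 0], "rotation": [0, 0, 0], "grip": 36}
    - {"linear": [-47.8, -23.6, 0], "rotation": [0, 0, 0], "grip": 36}
    - {"linear": [0, 0, 0], "rotation": [0, 0, -0.151], "grip": 36}
    - {"linear": [0, 0, 0], "rotation": [0, 0, -0.151], "grip": 36}
    - {"linear": [0, 0, 0], "rotation": [0, 0, 0], "grip": 36}

```text
time: 19.4
position: [0.61, 0.0408, 0.1978]
orientation: [-0.228, 0.974, 0.001, -0.0]
contact_force: [-0.6, 0.2, 0.5]
width: 0.417
grasp_force: 0.0
```

```bash
python3 -c "
from h import *
st(); to(.6102,.0418,.137,-153.3)"
```

```text
t 19.4 p [0.61   0.0408 0.1978] yaw -153.63 F [-0.6  0.2  0.5] M [ 0.072 -0.13  -0.016] tool M [-0.006 -0.149  0.016] q [ 0.33   0.38  -0.063 -0.002 -1.128 -1.44 ] w 0.417 g 0.0
e6 [np.float64(0.261)]
t 19.4 lin [-0.6  0.7 60.8] rot rad [ 0.0019 -0.     -0.0058] yaw now -153.63 q6 -1.44 w 0.41680011501813774
```

Request:
carry_out:
  deltas:
    - {"linear": [-0.6, 0.7, 30], "rotation": [0, 0, -0.005], "grip": 36}
    - {"linear": [0, 0, 24], "rotation": [0, 0, 0], "grip": 36}
    - {"linear": [0, 0, 6.5], "rotation": [0, 0, 0], "grip": 36}
    - {"linear": [0, 0, 0], "rotation": [0, 0, 0], "grip": 0}
    - {"linear": [0, 0, 0], "rotation": [0, 0, 0], "grip": 0}
    - {"linear": [0, 0, 0], "rotation": [0, 0, 0], "grip": 0}
    - {"linear": [0, 0, 0], "rotation": [0, 0, 0], "grip": 0}
    - {"linear": [0, 0, 0], "rotation": [0, 0, 0.165], "grip": 0}
    - {"linear": [0, 0, 0], "rotation": [0, 0, 0.165], "grip": 0}
    - {"linear": [0, 0, 0], "rotation": [0, 0, 0], "grip": 0}

```text
time: 20.65
position: [0.611, 0.0415, 0.139]
orientation: [-0.069, 0.998, 0.001, 0.001]
contact_force: [0.2, -2.1, 3.0]
width: 0.157
grasp_force: 30.0
```

```bash
python3 -c "
from h import *
st()"
```

```text
t 20.65 p [0.611  0.0415 0.139 ] yaw -172.05 F [ 0.2 -2.1  3. ] M [-1.059 -0.606 -0.047] tool M [ 1.132 -0.453  0.044] q [ 3.320e-01  4.310e-01 -1.410e-01 -1.000e-03 -9.960e-01 -1.763e+00] w 0.157 g 29.995414316654205
e6 [np.float64(-0.257)]
```

Request:
carry_out:
  deltas:
    - {"linear": [0, 0, 0], "rotation": [0, 0, 0.1], "grip": 0}
    - {"linear": [0, 0, 0], "rotation": [0, 0, 0], "grip": 0}

```text
time: 20.9
position: [0.6111, 0.0414, 0.139]
orientation: [-0.02, 1.0, 0.0, 0.001]
contact_force: [1.7, -4.5, 4.3]
width: 0.156
grasp_force: 30.0
```

```bash
python3 -c "
from h import *
st()"
```

```text
t 20.9 p [0.6111 0.0414 0.139 ] yaw -177.68 F [ 1.7 -4.5  4.3] M [-1.523 -0.725  0.006] tool M [ 1.551 -0.662 -0.01 ] q [ 0.331  0.431 -0.141 -0.    -0.996 -1.862] w 0.156 g 29.998369216918945
e6 [np.float64(-0.154)]
```

Request:
carry_out:
  deltas:
    - {"linear": [0, 0, 0], "rotation": [0, 0, 0.087], "grip": 0}
    - {"linear": [0, 0, 0], "rotation": [0, 0, 0], "grip": 0}

```text
time: 21.15
position: [0.6111, 0.0412, 0.139]
orientation: [0.023, 1.0, 0.0, 0.001]
contact_force: [2.4, -5.3, 4.9]
width: 0.158
grasp_force: 30.0
```

```bash
python3 -c "
from h import *
st()"
```

```text
t 21.15 p [0.6111 0.0412 0.139 ] yaw 177.37 F [ 2.4 -5.3  4.9] M [-1.721 -0.82   0.189] tool M [ 1.681 -0.897 -0.193] q [ 0.331  0.431 -0.141  0.    -0.996 -1.948] w 0.158 g 30.02207189798355
e6 [np.float64(-0.294)]
```

Request:
carry_out:
  deltas:
    - {"linear": [0, 0, 0], "rotation": [0, 0, 0.087], "grip": 0}
    - {"linear": [0, 0, 0], "rotation": [0, 0, 0], "grip": 0}

```text
time: 21.4
position: [0.611, 0.041, 0.139]
orientation: [0.066, 0.998, 0.0, 0.001]
contact_force: [2.2, -6.4, 4.4]
width: 0.157
grasp_force: 30.1
```

```bash
python3 -c "
from h import *
st()"
```

```text
t 21.4 p [0.611 0.041 0.139] yaw 172.41 F [ 2.2 -6.4  4.4] M [-1.899 -0.829  0.325] tool M [ 1.772 -1.072 -0.329] q [ 0.331  0.431 -0.142  0.    -0.996 -2.035] w 0.157 g 30.054029524326324
e6 [np.float64(-0.385)]
```

Request:
carry_out:
  deltas:
    - {"linear": [0, 0, 0], "rotation": [0, 0, 0.06], "grip": 0}
    - {"linear": [0, 0, 0], "rotation": [0, 0, 0], "grip": 0}

```text
time: 21.65
position: [0.611, 0.0409, 0.139]
orientation: [0.096, 0.995, 0.0, 0.001]
contact_force: [1.6, -7.0, 3.3]
width: 0.157
grasp_force: 30.1
```

```bash
python3 -c "
from h import *
st(); to(.5573,.1395,.2,-49.2)"
```

```text
t 21.65 p [0.611  0.0409 0.139 ] yaw 168.99 F [ 1.6 -7.   3.3] M [-1.966 -0.847  0.346] tool M [ 1.768 -1.207 -0.35 ] q [ 3.310e-01  4.310e-01 -1.420e-01  1.000e-03 -9.970e-01 -2.094e+00] w 0.157 g 30.07180541753769
e6 [np.float64(-0.391)]
t 21.65 lin [ 71.5  86.5 -61.1] rot rad [-2.200e-03  1.300e-03 -2.475e+00] yaw now 168.99 q6 -2.094 w 0.15745173141140661
```

Request:
carry_out:
  deltas:
    - {"linear": [0, 0, 0], "rotation": [0, 0, 0], "grip": 36}
    - {"linear": [0, 0, 0], "rotation": [0, 0, 0], "grip": 36}
    - {"linear": [0, 0, -40], "rotation": [0, 0, 0], "grip": 36}
    - {"linear": [35.7, 43.3, -20], "rotation": [0, 0, 0], "grip": 36}
    - {"linear": [35.7, 43.3, 0], "rotation": [0, 0, 0], "grip": 36}
    - {"linear": [0, 0, 0], "rotation": [0, 0, -0.177], "grip": 36}
    - {"linear": [0, 0, 0], "rotation": [0, 0, -0.177], "grip": 36}
    - {"linear": [0, 0, 0], "rotation": [0, 0, -0.177], "grip": 36}
    - {"linear": [0, 0, 0], "rotation": [0, 0, -0.177], "grip": 36}
    - {"linear": [0, 0, 0], "rotation": [0, 0, -0.177], "grip": 36}
    - {"linear": [0, 0, 0], "rotation": [0, 0, -0.177], "grip": 36}
    - {"linear": [0, 0, 0], "rotation": [0, 0, -0.177], "grip": 36}
    - {"linear": [0, 0, 0], "rotation": [0, 0, -0.177], "grip": 36}
    - {"linear": [0, 0, 0], "rotation": [0, 0, -0.177], "grip": 36}
    - {"linear": [0, 0, 0], "rotation": [0, 0, -0.177], "grip": 36}
    - {"linear": [0, 0, 0], "rotation": [0, 0, -0.177], "grip": 36}
    - {"linear": [0, 0, 0], "rotation": [0, 0, -0.177], "grip": 36}
    - {"linear": [0, 0, 0], "rotation": [0, 0, -0.177], "grip": 36}
    - {"linear": [0, 0, 0], "rotation": [0, 0, -0.174], "grip": 36}
    - {"linear": [0, 0, 0], "rotation": [0, 0, 0], "grip": 36}

```text
time: 24.15
position: [0.5564, 0.1414, 0.1975]
orientation: [0.908, -0.419, -0.001, -0.001]
contact_force: [0.6, -0.5, 0.1]
width: 0.41
grasp_force: 0.0
```

```bash
python3 -c "
from h import *
st(); to(.5573,.1395,.137,-49.2)"
```

```text
t 24.15 p [0.5564 0.1414 0.1975] yaw -49.53 F [ 0.6 -0.5  0.1] M [ 0.002 -0.008 -0.019] tool M [0.007 0.004 0.019] q [ 0.529  0.318 -0.156 -0.003 -1.097  0.178] w 0.41 g 0.0
e6 [np.float64(0.302)]
t 24.15 lin [ 2.2  0.6 60.5] rot rad [-0.0003  0.0028 -0.0058] yaw now -49.53 q6 0.178 w 0.4095450735422785
```

Request:
carry_out:
  deltas:
    - {"linear": [2.2, 0.6, 30], "rotation": [0, 0, -0.005], "grip": 36}
    - {"linear": [0, 0, 24], "rotation": [0, 0, 0], "grip": 36}
    - {"linear": [0, 0, 6.5], "rotation": [0, 0, 0], "grip": 36}
    - {"linear": [0, 0, 0], "rotation": [0, 0, 0], "grip": 0}
    - {"linear": [0, 0, 0], "rotation": [0, 0, 0], "grip": 0}
    - {"linear": [0, 0, 0], "rotation": [0, 0, 0], "grip": 0}
    - {"linear": [0, 0, 0], "rotation": [0, 0, 0], "grip": 0}
    - {"linear": [0, 0, 0], "rotation": [0, 0, 0.165], "grip": 0}
    - {"linear": [0, 0, 0], "rotation": [0, 0, 0.165], "grip": 0}
    - {"linear": [0, 0, 0], "rotation": [0, 0, 0], "grip": 0}

```text
time: 25.4
position: [0.5574, 0.1383, 0.1386]
orientation: [0.828, -0.56, -0.001, -0.0]
contact_force: [-4.0, -1.1, 5.1]
width: 0.159
grasp_force: 30.0
```

```bash
python3 -c "
from h import *
st()"
```

```text
t 25.4 p [0.5574 0.1383 0.1386] yaw -68.16 F [-4.  -1.1  5.1] M [-0.391  1.038 -0.005] tool M [-1.109 -0.023  0.006] q [ 0.524  0.373 -0.236 -0.002 -0.962 -0.142] w 0.159 g 29.978788944645203
e6 [np.float64(-0.196)]
```

Request:
carry_out:
  deltas:
    - {"linear": [0, 0, 0], "rotation": [0, 0, 0.1], "grip": 0}
    - {"linear": [0, 0, 0], "rotation": [0, 0, 0], "grip": 0}

```text
time: 25.65
position: [0.5571, 0.1383, 0.1386]
orientation: [0.799, -0.601, -0.001, 0.0]
contact_force: [-3.6, -1.7, 6.0]
width: 0.161
grasp_force: 30.0
```

```bash
python3 -c "
from h import *
st()"
```

```text
t 25.65 p [0.5571 0.1383 0.1386] yaw -73.87 F [-3.6 -1.7  6. ] M [-0.459  1.191  0.07 ] tool M [-1.272  0.11  -0.069] q [ 0.525  0.373 -0.236 -0.002 -0.963 -0.242] w 0.161 g 29.978936062216235
e6 [np.float64(-0.149)]
```

Request:
carry_out:
  deltas:
    - {"linear": [0, 0, 0], "rotation": [0, 0, 0.087], "grip": 0}
    - {"linear": [0, 0, 0], "rotation": [0, 0, 0], "grip": 0}

```text
time: 25.9
position: [0.5569, 0.1382, 0.1386]
orientation: [0.772, -0.635, -0.001, 0.0]
contact_force: [-5.0, -2.5, 6.3]
width: 0.162
grasp_force: 30.0
```

```bash
python3 -c "
from h import *
st()"
```

```text
t 25.9 p [0.5569 0.1382 0.1386] yaw -78.85 F [-5.  -2.5  6.3] M [-0.378  1.407  0.021] tool M [-1.453  0.099 -0.019] q [ 0.525  0.373 -0.236 -0.002 -0.963 -0.329] w 0.162 g 29.978627632081043
e6 [np.float64(-0.14)]
```

Now at 75.9° with no bite yet.

Request:
carry_out:
  deltas:
    - {"linear": [0, 0, 0], "rotation": [0, 0, 0.087], "grip": 0}
    - {"linear": [0, 0, 0], "rotation": [0, 0, 0], "grip": 0}

```text
time: 26.15
position: [0.5567, 0.1381, 0.1386]
orientation: [0.744, -0.668, -0.001, 0.001]
contact_force: [-5.7, -2.0, 7.2]
width: 0.159
grasp_force: 30.0
```

```bash
python3 -c "
from h import *
st()"
```

```text
t 26.15 p [0.5567 0.1381 0.1386] yaw -83.84 F [-5.7 -2.   7.2] M [-0.372  1.528  0.056] tool M [-1.559  0.206 -0.054] q [ 0.525  0.373 -0.236 -0.002 -0.964 -0.416] w 0.159 g 29.978611917540547
e6 [np.float64(-0.142)]
```

Request:
carry_out:
  deltas:
    - {"linear": [0, 0, 0], "rotation": [0, 0, 0.087], "grip": 0}
    - {"linear": [0, 0, 0], "rotation": [0, 0, 0], "grip": 0}

```text
time: 26.4
position: [0.5565, 0.1381, 0.1386]
orientation: [0.715, -0.699, -0.001, 0.001]
contact_force: [-5.2, -2.2, 6.8]
width: 0.16
grasp_force: 30.0
```

```bash
python3 -c "
from h import *
st()"
```

```text
t 26.4 p [0.5565 0.1381 0.1386] yaw -88.77 F [-5.2 -2.2  6.8] M [-0.366  1.632  0.259] tool M [-1.64   0.332 -0.258] q [ 0.525  0.373 -0.236 -0.002 -0.964 -0.502] w 0.16 g 30.044306931267784
e6 [np.float64(-0.383)]
```

Request:
carry_out:
  deltas:
    - {"linear": [0, 0, 0], "rotation": [0, 0, 0.06], "grip": 0}
    - {"linear": [0, 0, 0], "rotation": [0, 0, 0.06], "grip": 0}
    - {"linear": [0, 0, 0], "rotation": [0, 0, 0], "grip": 0}

```text
time: 26.78
position: [0.5562, 0.1381, 0.1386]
orientation: [-0.672, 0.741, 0.001, -0.001]
contact_force: [-7.0, -0.6, 7.5]
width: 0.159
grasp_force: 30.1
```

```bash
python3 -c "
from h import *
st(); to(.51,-.0128,.2,-49.5)"
```

```text
t 26.775 p [0.5562 0.1381 0.1386] yaw -95.62 F [-7.  -0.6  7.5] M [-0.226  1.96   0.36 ] tool M [-1.928  0.419 -0.359] q [ 0.525  0.373 -0.236 -0.002 -0.965 -0.622] w 0.159 g 30.067508804368117
e6 [np.float64(-0.392)]
t 26.775 lin [154.7  31.4 -61.3] rot rad [ 0.0037  0.0011 -0.805 ] yaw now -95.62 q6 -0.622 w 0.15896167779256268
```

Request:
carry_out:
  deltas:
    - {"linear": [0, 0, 0], "rotation": [0, 0, 0], "grip": 36}
    - {"linear": [0, 0, 0], "rotation": [0, 0, 0], "grip": 36}
    - {"linear": [0, 0, -40], "rotation": [0, 0, 0], "grip": 36}
    - {"linear": [51.6, 10.5, -20], "rotation": [0, 0, 0], "grip": 36}
    - {"linear": [51.6, 10.5, 0], "rotation": [0, 0, 0], "grip": 36}
    - {"linear": [51.5, 10.5, 0], "rotation": [0, 0, 0], "grip": 36}
    - {"linear": [0, 0, 0], "rotation": [0, 0, -0.161], "grip": 36}
    - {"linear": [0, 0, 0], "rotation": [0, 0, -0.161], "grip": 36}
    - {"linear": [0, 0, 0], "rotation": [0, 0, -0.161], "grip": 36}
    - {"linear": [0, 0, 0], "rotation": [0, 0, -0.161], "grip": 36}
    - {"linear": [0, 0, 0], "rotation": [0, 0, -0.161], "grip": 36}
    - {"linear": [0, 0, 0], "rotation": [0, 0, 0], "grip": 36}

```text
time: 28.28
position: [0.5118, -0.0119, 0.1973]
orientation: [0.908, -0.42, -0.0, -0.001]
contact_force: [0.3, 0.2, 0.2]
width: 0.414
grasp_force: 0.0
```

```bash
python3 -c "
from h import *
st(); to(.51,-.0128,.137,-49.5)"
```

```text
t 28.275 p [ 0.5118 -0.0119  0.1973] yaw -49.66 F [0.3 0.2 0.2] M [-0.026 -0.003  0.02 ] tool M [-0.014  0.022 -0.02 ] q [ 0.293  0.214 -0.304 -0.002 -1.052  0.412] w 0.414 g 0.0
e6 [np.float64(0.275)]
t 28.275 lin [-0.4  2.1 60.3] rot rad [-0.002   0.0013 -0.0029] yaw now -49.66 q6 0.412 w 0.4142602051765346
```

Request:
carry_out:
  deltas:
    - {"linear": [-0.4, 2.1, 30], "rotation": [0, 0, -0.003], "grip": 36}
    - {"linear": [0, 0, 24], "rotation": [0, 0, 0], "grip": 36}
    - {"linear": [0, 0, 6], "rotation": [0, 0, 0], "grip": 36}
    - {"linear": [0, 0, 0], "rotation": [0, 0, 0], "grip": 0}
    - {"linear": [0, 0, 0], "rotation": [0, 0, 0], "grip": 0}
    - {"linear": [0, 0, 0], "rotation": [0, 0, 0], "grip": 0}
    - {"linear": [0, 0, 0], "rotation": [0, 0, 0], "grip": 0}
    - {"linear": [0, 0, 0], "rotation": [0, 0, 0.165], "grip": 0}
    - {"linear": [0, 0, 0], "rotation": [0, 0, 0.165], "grip": 0}
    - {"linear": [0, 0, 0], "rotation": [0, 0, 0], "grip": 0}

```text
time: 29.52
position: [0.5095, -0.0132, 0.1381]
orientation: [0.828, -0.56, -0.0, -0.001]
contact_force: [-1.5, -1.4, 6.3]
width: 0.161
grasp_force: 30.0
```

```bash
python3 -c "
from h import *
st()"
```

```text
t 29.525 p [ 0.5095 -0.0132  0.1381] yaw -68.17 F [-1.5 -1.4  6.3] M [-0.397  0.648  0.03 ] tool M [-0.749  0.128 -0.029] q [ 0.292  0.272 -0.392 -0.002 -0.906  0.09 ] w 0.161 g 30.00171267427504
e6 [np.float64(-0.241)]
```

Request:
carry_out:
  deltas:
    - {"linear": [0, 0, 0], "rotation": [0, 0, 0.1], "grip": 0}
    - {"linear": [0, 0, 0], "rotation": [0, 0, 0], "grip": 0}

```text
time: 29.78
position: [0.5094, -0.0133, 0.1382]
orientation: [0.799, -0.601, -0.0, -0.001]
contact_force: [-3.5, -1.4, 6.9]
width: 0.157
grasp_force: 30.0
```

```bash
python3 -c "
from h import *
st()"
```

```text
t 29.775 p [ 0.5094 -0.0133  0.1382] yaw -73.84 F [-3.5 -1.4  6.9] M [-0.408  0.73   0.048] tool M [-0.815  0.188 -0.047] q [ 0.292  0.272 -0.392 -0.002 -0.907 -0.009] w 0.157 g 30.0013025267981
e6 [np.float64(-0.14)]
```

Request:
carry_out:
  deltas:
    - {"linear": [0, 0, 0], "rotation": [0, 0, 0.087], "grip": 0}
    - {"linear": [0, 0, 0], "rotation": [0, 0, 0], "grip": 0}

```text
time: 30.02
position: [0.5093, -0.0133, 0.1382]
orientation: [0.773, -0.635, -0.001, -0.0]
contact_force: [-2.8, -1.1, 6.2]
width: 0.158
grasp_force: 30.0
```

```bash
python3 -c "
from h import *
st()"
```

```text
t 30.025 p [ 0.5093 -0.0133  0.1382] yaw -78.82 F [-2.8 -1.1  6.2] M [-0.447  0.806  0.075] tool M [-0.878  0.282 -0.074] q [ 0.292  0.272 -0.392 -0.002 -0.907 -0.096] w 0.158 g 30.00114771653898
e6 [np.float64(-0.131)]
```

Request:
carry_out:
  deltas:
    - {"linear": [0, 0, 0], "rotation": [0, 0, 0.087], "grip": 0}
    - {"linear": [0, 0, 0], "rotation": [0, 0, 0], "grip": 0}

```text
time: 30.28
position: [0.5092, -0.0134, 0.1382]
orientation: [0.744, -0.668, -0.001, -0.0]
contact_force: [-3.1, -1.6, 5.8]
width: 0.161
grasp_force: 30.0
```

```bash
python3 -c "
from h import *
st()"
```

```text
t 30.275 p [ 0.5092 -0.0134  0.1382] yaw -83.81 F [-3.1 -1.6  5.8] M [-0.417  0.85   0.06 ] tool M [-0.89   0.323 -0.059] q [ 0.292  0.272 -0.392 -0.002 -0.907 -0.183] w 0.161 g 30.001309246290475
e6 [np.float64(-0.131)]
```

Request:
carry_out:
  deltas:
    - {"linear": [0, 0, 0], "rotation": [0, 0, 0.07], "grip": 0}
    - {"linear": [0, 0, 0], "rotation": [0, 0, 0], "grip": 0}

```text
time: 30.52
position: [0.5091, -0.0134, 0.1381]
orientation: [0.72, -0.693, -0.001, -0.0]
contact_force: [-4.9, -1.3, 7.2]
width: 0.16
grasp_force: 30.0
```

```bash
python3 -c "
from h import *
st()"
```

```text
t 30.525 p [ 0.5091 -0.0134  0.1381] yaw -87.81 F [-4.9 -1.3  7.2] M [-0.408  0.884  0.059] tool M [-0.899  0.374 -0.058] q [ 0.292  0.272 -0.392 -0.002 -0.907 -0.253] w 0.16 g 30.001206966117024
e6 [np.float64(-0.118)]
```

Request:
carry_out:
  deltas:
    - {"linear": [0, 0, 0], "rotation": [0, 0, 0.07], "grip": 0}
    - {"linear": [0, 0, 0], "rotation": [0, 0, 0], "grip": 0}

```text
time: 30.78
position: [0.509, -0.0134, 0.1381]
orientation: [-0.696, 0.718, 0.001, 0.0]
contact_force: [-3.5, -1.2, 6.9]
width: 0.16
grasp_force: 30.0
```

```bash
python3 -c "
from h import *
st()"
```

```text
t 30.775 p [ 0.509  -0.0134  0.1381] yaw -91.83 F [-3.5 -1.2  6.9] M [-0.368  0.993  0.024] tool M [-0.981  0.399 -0.022] q [ 0.292  0.272 -0.392 -0.002 -0.908 -0.323] w 0.16 g 30.001164899440482
e6 [np.float64(-0.118)]
```

Request:
carry_out:
  deltas:
    - {"linear": [0, 0, 0], "rotation": [0, 0, 0.06], "grip": 0}
    - {"linear": [0, 0, 0], "rotation": [0, 0, 0], "grip": 0}

```text
time: 31.02
position: [0.5089, -0.0134, 0.1381]
orientation: [-0.674, 0.739, 0.001, -0.0]
contact_force: [-3.2, -1.6, 5.8]
width: 0.159
grasp_force: 30.0
```

```bash
python3 -c "
from h import *
st()"
```

```text
t 31.025 p [ 0.5089 -0.0134  0.1381] yaw -95.22 F [-3.2 -1.6  5.8] M [-0.303  1.019  0.128] tool M [-0.987  0.395 -0.126] q [ 0.292  0.272 -0.392 -0.002 -0.908 -0.382] w 0.159 g 30.001324050826952
e6 [np.float64(-0.286)]
```

Request:
carry_out:
  deltas:
    - {"linear": [0, 0, 0], "rotation": [0, 0, 0.087], "grip": 0}
    - {"linear": [0, 0, 0], "rotation": [0, 0, 0], "grip": 0}

```text
time: 31.28
position: [0.5088, -0.0134, 0.1381]
orientation: [-0.641, 0.767, 0.001, -0.0]
contact_force: [-4.2, -1.7, 7.2]
width: 0.161
grasp_force: 30.0
```

```bash
python3 -c "
from h import *
st()"
```

```text
t 31.275 p [ 0.5088 -0.0134  0.1381] yaw -100.19 F [-4.2 -1.7  7.2] M [-0.289  1.144  0.295] tool M [-1.075  0.487 -0.293] q [ 0.292  0.272 -0.392 -0.002 -0.908 -0.469] w 0.161 g 30.00133568770252
e6 [np.float64(-0.378)]
```

Request:
carry_out:
  deltas:
    - {"linear": [0, 0, 0], "rotation": [0, 0, 0.07], "grip": 0}
    - {"linear": [0, 0, 0], "rotation": [0, 0, 0], "grip": 0}
    - {"linear": [0, 0, 0], "rotation": [0, 0, 0], "grip": 0}

```text
time: 31.65
position: [0.5087, -0.0133, 0.1381]
orientation: [-0.614, 0.789, 0.001, -0.0]
contact_force: [-4.1, -0.8, 7.0]
width: 0.156
grasp_force: 30.0
```

```bash
python3 -c "
from h import *
st()"
```

```text
t 31.65 p [ 0.5087 -0.0133  0.1381] yaw -104.17 F [-4.1 -0.8  7. ] M [-0.277  1.206  0.365] tool M [-1.102  0.564 -0.363] q [ 0.292  0.272 -0.392 -0.002 -0.908 -0.539] w 0.156 g 30.00118941999972
e6 [np.float64(-0.311)]
```

Request:
carry_out:
  deltas:
    - {"linear": [0, 0, 0], "rotation": [0, 0, 0], "grip": 36}
    - {"linear": [0, 0, 0], "rotation": [0, 0, 0], "grip": 36}
    - {"linear": [0, 0, -40], "rotation": [0, 0, 0], "grip": 36}
    - {"linear": [0, 0, -50], "rotation": [0, 0, 0], "grip": 36}
    - {"linear": [0, 0, -50], "rotation": [0, 0, 0], "grip": 36}
    - {"linear": [0, 0, 0], "rotation": [0, 0, 0], "grip": 36}
    - {"linear": [0, 0, 0], "rotation": [0, 0, 0], "grip": 36}

```text
time: 32.52
position: [0.5093, -0.013, 0.2766]
orientation: [-0.613, 0.79, 0.001, 0.001]
contact_force: [0.4, -0.2, -1.3]
width: 0.414
grasp_force: 0.0
```

```bash
python3 -c "
from h import *
st()
p,d=imaging.snapshot('scene'); cv2.imwrite('pics/s2.png',cv2.resize(p[140:260,220:380,::-1],None,fx=5,fy=5,interpolation=2))
P=cloud('scene',d)
m=((P[...,2]>.145)&(P[...,2]<.175)); m[:150]=0;m[240:]=0;m[:,:240]=0;m[:,330:]=0
k,l,s,c=cv2.connectedComponentsWithStats(m.astype(np.uint8))
for i in range(1,k):
    if s[i,4]>25:
        Q=P[l==i]; w,v=np.linalg.eigh(np.cov(Q[:,:2].T)); print(s[i,4],Q.mean(0).round(3),np.degrees(np.arctan2(v[1,1],v[0,1])).round(1))
# bystanders: compare with first picture
q=np.load('scene0.npz')['p']; print(cv2.absdiff(p,q)[190:260,:].max())
"
```

```text
t 32.525 p [ 0.5093 -0.013   0.2766] yaw -104.41 F [ 0.4 -0.2 -1.3] M [ 0.055 -0.004  0.008] tool M [-0.01  -0.054 -0.008] q [ 0.292  0.151 -0.177 -0.003 -1.243 -0.542] w 0.414 g 0.0
e6 [np.float64(0.005)]
74 [0.46  0.089 0.159] -166.3
107 [ 0.512 -0.01   0.157] 77.7
107 [0.613 0.042 0.158] 171.9
122 [0.559 0.142 0.157] 87.6
128
```

View pics/s2.png

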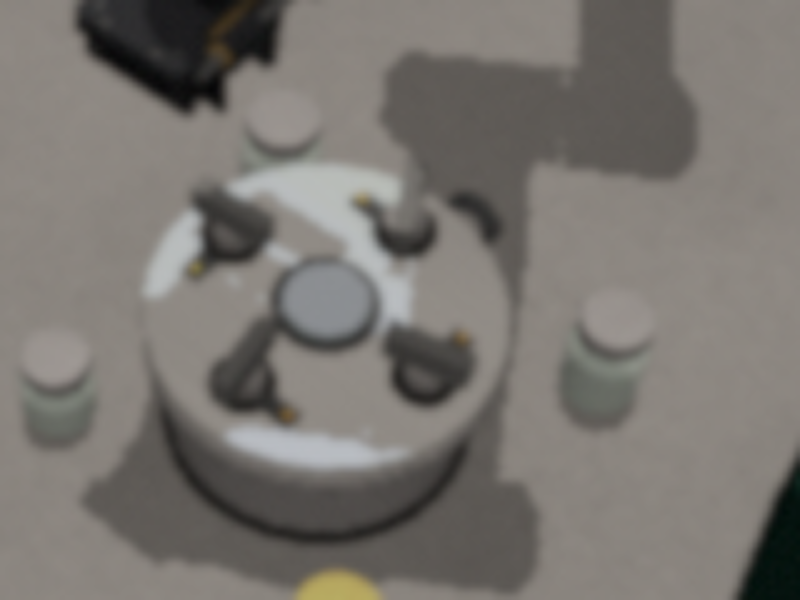

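All four bars have turned (406,190 / 230,215 / 245,365 / 430,350). The measured turns are about 93°, 99°, 81° and 90° for a, b, c and d, which match the tool turns less the 3° springback. The jars and caps stand where they did, and the gripper is clear.

```bash
python3 -c "
from plant import arm
print(arm.job_done())"
```

```text
the job is handed in; nothing more can be done
None
```

I tightened all four knobs in crisscross order (a, c, d, b) over two passes, each to roughly 10° past its bite judging by the wrist torque, released them, and handed the job in at about 33 s; no verdict came back.

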